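# Lid set on the pan, cover lifted off the strainer lid

### The arm

A 7-joint arm with a two-finger parallel gripper is mounted at the origin on the work surface. World frame = base frame: x ahead of the robot, y to its left, z up, the work surface at z = 0. Lengths are in m, angles in rad, forces in N, time in s.
With the tool pointing down it reaches from about 0.4 to 0.85 m from the base axis. Payload 10.4 kg.
Tool frame: the origin (TCP) lies midway between the tips of the shut fingers; the grasp point (between the pads) lies 19 mm behind it; y points along the fingers, x is the direction in which the jaws open and shut, and the axes are right-handed (so a half turn about y gives the same grasp; the last joint's range is limited). The gripper opens to 87 mm and grips with 3 to 60 N. Pads are 19 mm wide; open, the fingers measure 117 mm over their backs; the gripper's body (75 mm by 190 mm) begins 51 mm behind the grasp point.
Start: joints at [-1.192, 0.332, -0.065, 1.46, 0.022, 1.35, -0.088], TCP at [0.244, 0.575, 0.223] pointing down, gripper open.
Joint ranges: [-2.6, 2.6], [-0.5, 2.12], [-1.47, 1.34], [0.16, 2.42], [-1.27, 4.41], [0.06, 2.06], [-2.6, 2.6]. Speed limits (rad/s): [2.22, 2.22, 2.79, 2.79, 3.14, 3.14, 3.14].

### API

Orientations are given as a unit quaternion [x, y, z, w].
In Python, from bench import * gives the robot as it stands.
- The arm moves only by the tool jog_arm, never from a script. Its argument "commands" is a list of rows, each an object with "translation": the shift along the world's x, y, z in mm, a list of three; "twist": the turn about the world's z in rad. A call has 1 to 20 rows; each row shifts and turns the commanded pose from where the row before left it; what a row does not reach is not made up. A row lasts 1/10 s, in which the tool goes at most 50 mm and 8.59 degrees, less where a joint would pass 70% of its speed; a pose out of reach is approached as far as the arm can. A call is refused whole if a number of a shift passes 50 or a number of a turn 0.15, either way. A call with a gripper value outside its range is refused whole. "grip" is the closure, from 0 (fully open) to 1 (shut), set as the call begins (left out, the last holds). The fingers move at their own pace and stop on an object; "grip_force" is the grip in N (left out, the last holds). Time passes only in rows, so rows that do not move let the fingers close. It gives the time, the measured TCP pose, the force and the opening at its end, in the units of the state.
- read_state(): the state, without advancing time (a new reading comes with each control period).
- camera(name): name is "scene" or "top"; returns a dict with "img" (420x560x3 uint8, red, green, blue), "fx", "fy", "cx", "cy" (pixels), "dist" ([k1, k2, p1, p2, k3] as OpenCV has them; the pictures are not rectified), "cam_to_world" (4x4, takes a point from camera to world coordinates). Camera axes: x right, y down, z forward; pixel columns grow to the right and rows downward; lengths in m; the calibration is good to about 2 mm. A picture is of the moment at which its call begins. There is no depth.
- close_job(): hands the job in, once; it reports no verdict.
The state is a dict: "time": time; "joint_positions": joint angles; "joint_vel": joint speeds; "joint_torque": joint torques, N m; "ee_pos": TCP position; "eef_rot": TCP orientation; "ft_force": force on the tool from outside, world axes, zero at the start; "torque": the same for the moment, N m; "width": finger opening in m.
Only numpy, scipy, OpenCV 4.12 (cv2) and the standard library are available. Lean on these libraries where they do the work, as an engineer would, in place of code of your own. Each camera call takes 0.05 s, during which the arm holds its last target.

### The job

The potatoes are in the saucepan: close it with the two-part lid, carrying cover and strainer lid over together as one set by the black knob of the strainer lid, and set it down on the pan (do not drop it) so that the strainer lid sits fully home in the mouth. Then let go of the knob, take the cover alone by its collar and lift it up off the strainer lid, which stays seated and undisturbed in the pan. Finish while still holding the cover level in the gripper, a good 8 cm up over the pan and touching nothing else; leave the pan and the other kitchen things where they are.

Things in the scene. Friction and masses are not known exactly. Their poses are not given: they have to be found in the camera images.
- pan: Steel saucepan holding potatoes, loose on a round cork mat (190 mm across, 8 mm thick), about 1.3 kg. 148 mm outer, 140 mm inner diameter, 90 mm high. A black handle 22 mm wide sticks out level along the pan's +x to 218 mm from the centre, its top 79 mm above the underside. Origin: centre of the underside, 8 mm above the counter; z up.
- rim (a point): Centre of the pan's open mouth, level with the rim's top: 90 mm above the pan's origin, 98 mm above the counter.
- strainer: Strainer (inner) lid, steel, loose, 220 g; at the start on the counter under the cover, only its knob seen. Origin: centre of underside, z up. Plug 128 mm wide, z 0-10 mm (edge bevelled), goes into the pan's mouth with 4 to 5 mm play all round; flange 154 mm wide, z 10-14 mm, rests on the rim, dotted with drain holes (drawn only). Home in the pan, its origin is 80 mm above the pan's.
- knob (a point): Middle of the strainer lid's knob: black upright cylinder 22 mm in diameter, 26 mm high, z 48-74 mm in that lid's frame, this point at z 61 mm; below it a 12 mm stem. The stem passes through the cover's collar; the whole knob stands just above the collar's top. The cover rests on the flange by gravity alone, so lifting by the knob carries both lids.
- cover: Cover (outer lid), steel, loose, 280 g, 166 mm wide. Origin: centre of its open underside, z up. Skirt z 0-9 mm, inner diameter 160 mm, hangs round the strainer lid's flange with 3 mm play; flat plate z 6-9 mm rests on the flange; collar in the middle. Nested, its origin is 8 mm above the strainer lid's. Nothing fastens the two together.
- collar (a point): Centre of the top of the cover's collar: a black upright tube, 40 mm outer diameter, 31 mm hole, 30 mm high, z 9-39 mm in the cover's frame, this point at z 39 mm. The knob's stem passes up inside it; the knob lifts out through the hole with 4 mm play all round. Gripped from outside it carries the cover alone.
- spice_jar: Bystander: small glass spice jar, 44 mm in diameter, 75 mm high, loose, standing between the two work places. Origin: centre of the underside.
- mug: Bystander: white mug, 80 mm in diameter, 90 mm high, handle along its +y, loose, off to the robot's left. Origin: centre of the underside.
- spoon: Bystander: wooden spoon lying on the counter along its x axis, off to the robot's right, under 40 mm high. Origin: under its middle.
Mind the look-alikes: they are no part of the job. Leave any yellow look-alike of the strainer alone. Leave any blue look-alike of the cover alone.

How it is judged:
By the outcome, as a careful person would: the job done as asked, in the order asked, and still so for the second after the job is handed in, while the arm keeps its last pose, push and grip.
It also fails if it takes over 54 s, if anything falls off the work surface, if the arm or the gripper's body presses on something with over 40 N, if the wrist force passes 120 N, or if a joint passes its speed limit or range.

## Working session

There is one attempt and no reset: what is moved stays moved. The work goes in short steps, Python scripts to look and compute and a tool call to move; the robot and the scene stay as the last step left them, time stands still between calls to the robot, and variables do not carry over. Pictures are saved under pics/ and viewed, and the job is handed in when it is done.

Besides the shell and the picture viewer there is one more tool, called after "Emit:" as name(argument=value, ...), one argument or row to a line, values as JSON. jog_arm: Moves the arm, as the interface text tells. Its arguments: {"type":"object","properties":{"commands":{"type":"array"},"grip":{"type":"number"},"grip_force":{"type":"number"}},"required":["commands"]}

```bash
mkdir -p pics; python3 - <<'E'
from bench import *
import cv2
print(read_state())
for n in ("scene","top"):
    c=camera(n); cv2.imwrite(f"pics/{n}0.png",c["img"][:,:,::-1]); print(n,c["fx"],c["fy"],c["cx"],c["cy"],c["dist"],c["cam_to_world"])
E
```

```text
{'time': 0.0, 'joint_positions': array([-1.19158856,  0.33285466, -0.06471852,  1.4609169 ,  0.02158644,
        1.34991163, -0.08854905]), 'joint_vel': array([ 0.00124035, -0.00123296, -0.00077033,  0.00104849,  0.00103501,
       -0.00111177, -0.00046955]), 'joint_torque': array([-1.53271571e-04, -6.23242235e+01,  2.44482391e-02, -3.89908504e+01,
       -6.12036232e-02,  3.96508514e-02,  1.43320217e-04]), 'ee_pos': array([0.24426828, 0.57487502, 0.22177639]), 'eef_rot': array([ 0.59000904,  0.38975914, -0.39056387, -0.58943787]), 'ft_force': array([-0.05949717, -0.36567224,  0.52425969]), 'torque': array([-0.01875963, -0.02882555, -0.0022126 ]), 'width': 0.08697462205279913}
scene 499.2782483627445 499.2782483627445 281.7096427084072 211.1559545431711 [-0.0293392  0.         0.         0.         0.       ] [[-0.7843214   0.30415929 -0.54067278  1.20882661]
 [ 0.62003105  0.41250011 -0.66738681  0.85666331]
 [ 0.02003568 -0.85867967 -0.51212087  0.76894134]
 [ 0.          0.          0.          1.        ]]
top 400.9465216095234 400.9465216095234 276.2461976573779 209.34330507011194 [0.0032455 0.        0.        0.        0.       ] [[-9.27083165e-04 -9.83741629e-01  1.79587159e-01  2.81225196e-01]
 [-9.99882533e-01 -1.83560823e-03 -1.52167811e-02  1.78696043e-02]
 [ 1.52990327e-02 -1.79580171e-01 -9.83624370e-01  1.31351228e+00]
 [ 0.00000000e+00  0.00000000e+00  0.00000000e+00  1.00000000e+00]]
```

View pics/scene0.png

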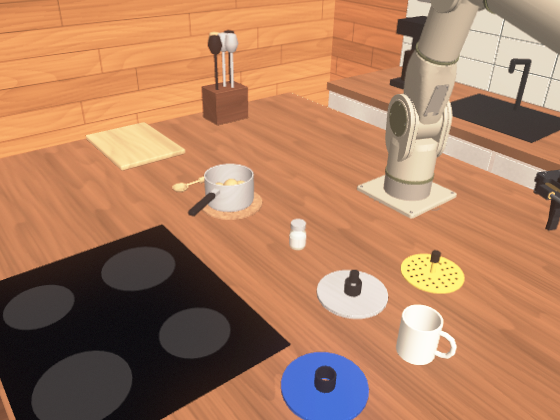

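View pics/top0.png

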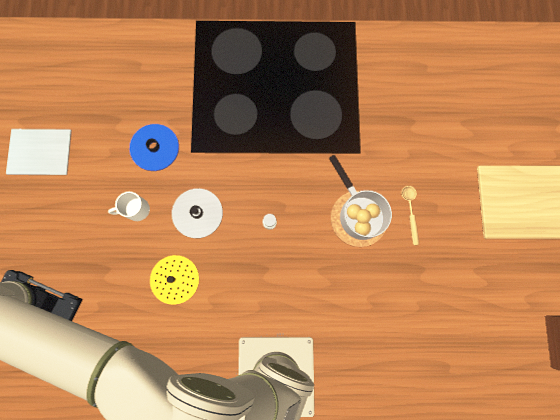

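The scene picture shows the pan at (229,187), the jar at (298,235), the grey lid set at (352,290), the yellow strainer at (432,271), the blue cover at (325,385) and the mug at (420,335). Of the three lids, the grey one fits: it is steel, and a knob shows above its collar. The yellow and blue ones are look-alikes. I'll enlarge crops to confirm.

```bash
cat > h.py <<'E'
from bench import *
import cv2, numpy as np
def K(c): return np.array([[c["fx"],0,c["cx"]],[0,c["fy"],c["cy"]],[0,0,1.]])
def ray(c,u,v):
    p=cv2.undistortPoints(np.array([[[u,v]]],float),K(c),np.array(c["dist"],float))[0,0]
    T=np.array(c["cam_to_world"]); return T[:3,3],T[:3,:3]@np.array([p[0],p[1],1])
def at(c,u,v,z):
    o,d=ray(c,u,v); return (o+d*(z-o[2])/d[2])[:2]
def proj(c,P):
    T=np.linalg.inv(np.array(c["cam_to_world"])); 
    r,_=cv2.Rodrigues(T[:3,:3]); return cv2.projectPoints(np.array(P,float).reshape(-1,1,3),r,T[:3,3],K(c),np.array(c["dist"],float))[0][:,0]
def crop(c,u,v,w,h,s,name,marks=()):
    # crop whose left-top is u,v ; tick labels in orig px
    im=cv2.resize(c["img"][v:v+h,u:u+w,::-1].copy(),None,fx=s,fy=s,interpolation=cv2.INTER_CUBIC)
    for x in range((u+9)//10*10,u+w,10):
        cv2.line(im,(int((x-u+.5)*s),0),(int((x-u+.5)*s),6),(0,0,255),1)
        if x%20==0: cv2.putText(im,str(x),(int((x-u+.5)*s)-10,18),0,.4,(0,0,255),1)
    for y in range((v+9)//10*10,v+h,10):
        cv2.line(im,(0,int((y-v+.5)*s)),(6,int((y-v+.5)*s)),(0,0,255),1)
        if y%20==0: cv2.putText(im,str(y),(8,int((y-v+.5)*s)+4),0,.4,(0,0,255),1)
    for col,pts in marks:
        cv2.polylines(im,[np.round((np.array(pts)-[u,v]+.5)*s).astype(int)],True,col,1,cv2.LINE_AA)
    cv2.imwrite("pics/"+name+".png",im)
def circ(x,y,z,r,n=60):
    a=np.linspace(0,2*np.pi,n,endpoint=False); return np.c_[x+r*np.cos(a),y+r*np.sin(a),np.full(n,z)]
E
python3 - <<'E'
from h import *
t=camera("top");s=camera("scene")
crop(t,160,175,80,75,8,"ct_lid"); crop(t,320,145,80,105,5,"ct_pan")
crop(s,305,260,95,65,8,"cs_lid"); crop(s,180,155,95,75,8,"cs_pan")
E
python3 - <<'E'
import cv2,numpy as np
a=[cv2.resize(cv2.imread(f"pics/{n}.png"),(400,300)) for n in("ct_lid","ct_pan","cs_lid","cs_pan")]
E
```

```text
(no output)
```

View pics/ct_lid.png

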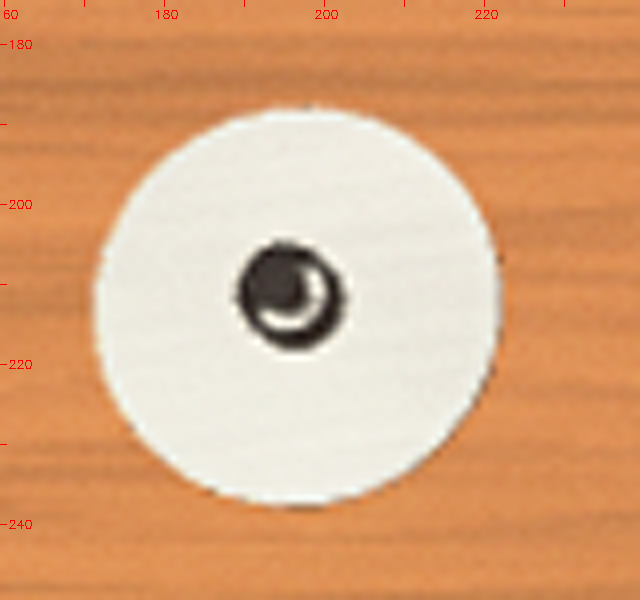

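View pics/ct_pan.png

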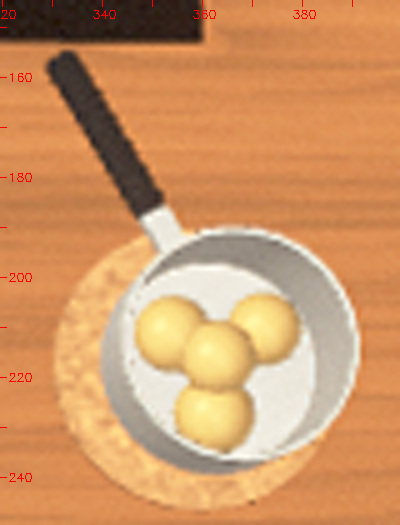

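View pics/cs_lid.png

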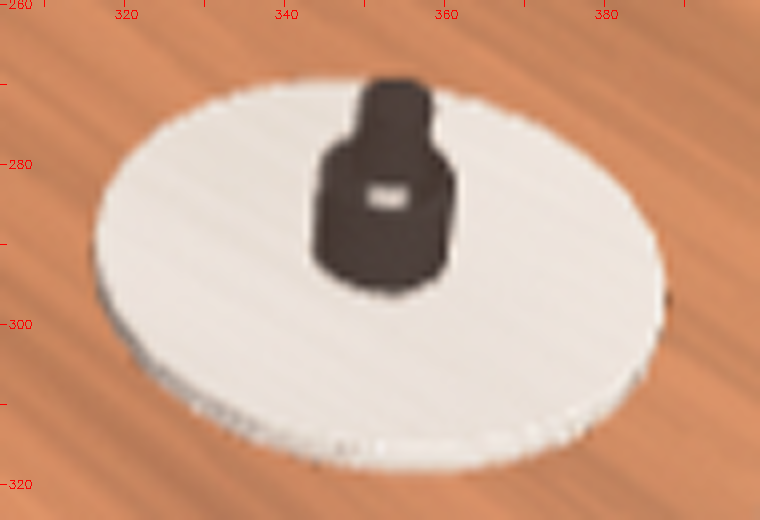

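View pics/cs_pan.png

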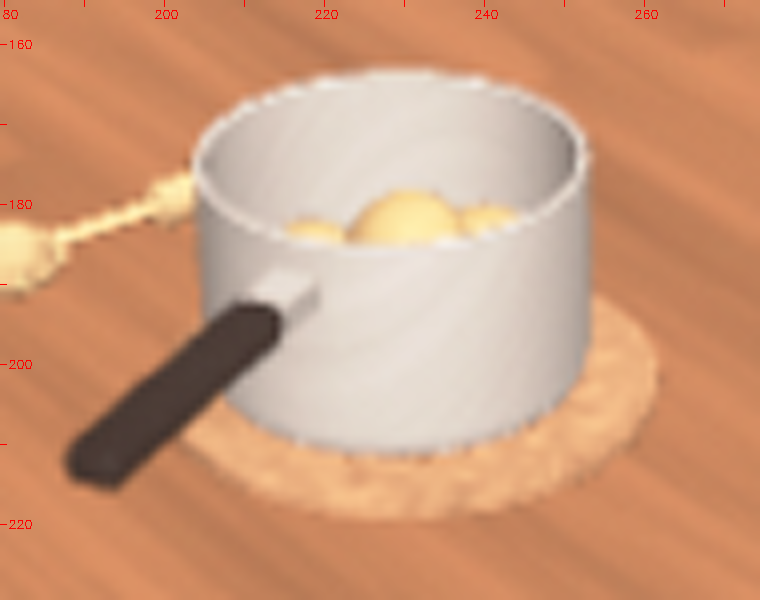

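Confirmed. The grey set is at top (196,212): white plate, black collar, and a knob standing above it. In the pan picture, the mouth is at about (368,213) in top and (228,174) in scene. Next I'll work out positions and check them with overlays.

```bash
python3 - <<'E'
from h import *
from scipy.optimize import least_squares
t=camera("top");s=camera("scene")
# extremes: measured (umin,umax,vmin,vmax)
def fit(R,z,mt,ms,x0):
    def ext(c,x):
        p=proj(c,circ(x[0],x[1],z,R,360)); return np.array([p[:,0].min(),p[:,0].max(),p[:,1].min(),p[:,1].max()])
    for nm,f in (("top",lambda x:ext(t,x)-mt),("scene",lambda x:(ext(s,x)-ms)),("both",lambda x:np.r_[ext(t,x)-mt,ext(s,x)-ms])):
        def g(x):
            r=f(x); return r[~np.isnan(r)]
        r=least_squares(g,x0); print(nm,r.x,np.round(r.fun,2))
    return r.x
n=np.nan
lid=fit(.083,.017,np.array([171.4,222,187.75,237.75]),np.array([316.3,387.5,269.3,n]),[.5,.2])
rim=fit(.074,.098,np.array([n,391,189.8,n]),np.array([203.3,252.6,162.9,185.2]),[.5,-.2])
print("jar",at(t,269,221,0.04),"handle tip",at(t,333,157,.085))
h=at(t,333.,157.,.085)-rim; print("handle dir",np.arctan2(h[1],h[0]),np.hypot(*h))
def lidm(c,x,z=0):
    return [((0,0,255),proj(c,circ(*x,z+.017,.083))),((0,200,0),proj(c,circ(*x,z+.047,.020))),((255,0,0),proj(c,circ(*x,z+.074,.011)))]
def rm(c,x): return [((0,0,255),proj(c,circ(*x,.098,.074))),((0,200,0),proj(c,circ(*x,.098,.070))),((255,0,0),proj(c,circ(*x,.008,.074)))]
crop(t,165,180,62,62,6,"o1",lidm(t,lid));crop(s,310,260,85,62,6,"o2",lidm(s,lid))
crop(t,330,180,70,62,6,"o3",rm(t,rim));crop(s,190,155,80,62,6,"o4",rm(s,rim))
I=[cv2.copyMakeBorder(i,0,0,0,0,0) if 0 else cv2.resize(i,(400,int(i.shape[0]*400/i.shape[1])))[:290] for i in (cv2.imread(f"pics/o{k}.png") for k in (1,2,3,4))]
I=[cv2.resize(cv2.imread(f"pics/o{k}.png"),(400,300)) for k in(1,2,3,4)]
cv2.imwrite("pics/ov.png",np.vstack([np.hstack(I[:2]),np.hstack(I[2:])]))
E
```

```text
top [0.50707144 0.25802797] [-0.16  0.16  0.01 -0.01]
scene [0.50899626 0.25885445] [-0.22  0.22 -0.05]
both [0.50776553 0.25802784] [-0.15  0.17 -0.2  -0.22 -0.06  0.3  -0.39]
top [ 0.49165968 -0.28140281] [0. 0.]
scene [ 0.49360867 -0.28519939] [-0.22  0.23  0.03 -0.07]
both [ 0.49350842 -0.28333319] [ 0.59 -0.58  0.13  0.62  0.23  0.17]
jar [0.47564528 0.02147516] handle tip [ 0.67601826 -0.18280899]
handle dir 0.5034478744948065 0.2083625545219271
```

View pics/ov.png

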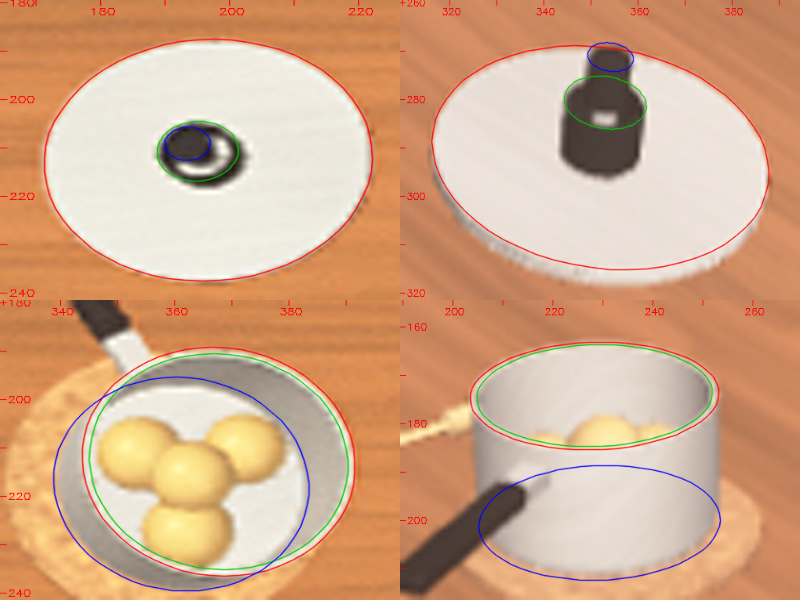

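Emit:
jog_arm(
  commands=[
    {"translation": [22,-26,0],"twist": 0},
    {"translation": [22,-26,0],"twist": 0},
    {"translation": [22,-26,0],"twist": 0},
    {"translation": [22,-26,0],"twist": 0},
    {"translation": [22,-26,0],"twist": 0},
    {"translation": [22,-27,-10],"twist": 0},
    {"translation": [22,-27,-10],"twist": 0},
    {"translation": [22,-27,-10],"twist": 0},
    {"translation": [22,-27,-10],"twist": 0},
    {"translation": [22,-27,-10],"twist": 0},
    {"translation": [22,-26,-10],"twist": 0},
    {"translation": [22,-26,-10],"twist": 0},
    {"translation": [0,0,0],"twist": 0},
    {"translation": [0,0,0],"twist": 0},
  ],
  grip=0,
)

```text
time: 1.7
ee_pos: [0.5086, 0.2577, 0.1523]
eef_rot: [-0.59, -0.389, 0.39, 0.59]
ft_force: [-0.5, 0.7, -0.1]
width: 0.0867
```

```bash
python3 - <<'E'
from h import *
from scipy.spatial.transform import Rotation as R
st=read_state();print(st["time"],st["ee_pos"],st["joint_positions"].round(2),st["ft_force"],st["width"]);print(R.from_quat(st["eef_rot"]).as_matrix().round(3))
print((np.array([.5077,.258,.052])-st["ee_pos"])*1000)
E
```

```text
1.7 [0.50855357 0.25767211 0.15233592] [-0.7   0.26  0.18  1.71 -0.05  1.18  0.66] [-0.48016846  0.66173395 -0.14765745] 0.08674150222418185
[[ 0.393 -0.001 -0.92 ]
 [ 0.92  -0.     0.393]
 [-0.    -1.     0.   ]]
[  -0.85356976    0.32788893 -100.33592417]
```

Emit:
jog_arm(
  commands=[
    {"translation": [-1,0,-20],"twist": 0},
    {"translation": [0,0,-25],"twist": 0},
    {"translation": [0,0,-20],"twist": 0},
    {"translation": [0,0,-15],"twist": 0},
    {"translation": [0,0,-10],"twist": 0},
    {"translation": [0,0,-6],"twist": 0},
    {"translation": [0,0,-4],"twist": 0},
    {"translation": [0,0,0],"twist": 0},
    {"translation": [0,0,0],"twist": 0},
  ],
)

```text
time: 2.6
ee_pos: [0.5078, 0.2584, 0.0532]
eef_rot: [-0.59, -0.391, 0.39, 0.59]
ft_force: [-0.3, -0.4, -0.1]
width: 0.087
```

```bash
python3 - <<'E'
from h import *
s=camera("scene"); crop(s,305,215,110,105,5,"g1")
st=read_state(); print(st["ee_pos"],st["ft_force"])
E
```

```text
[0.50781688 0.25844696 0.05321321] [ 0.5413679  -0.13266667 -0.02325477]
```

View pics/g1.png

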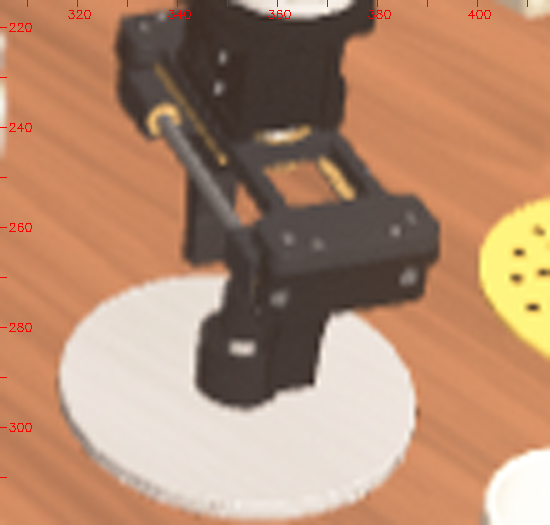

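The picture shows the knob at (353,275), between the open fingers and over the collar at (353,285). Lower 2 mm and grip.

Emit:
jog_arm(
  commands=[
    {"translation": [0,0,-2],"twist": 0},
    {"translation": [0,0,0],"twist": 0},
    {"translation": [0,0,0],"twist": 0},
    {"translation": [0,0,0],"twist": 0},
    {"translation": [0,0,0],"twist": 0},
    {"translation": [0,0,0],"twist": 0},
    {"translation": [0,0,0],"twist": 0},
    {"translation": [0,0,0],"twist": 0},
    {"translation": [0,0,0],"twist": 0},
    {"translation": [0,0,0],"twist": 0},
  ],
  grip=1,
  grip_force=35,
)

```text
time: 3.65
ee_pos: [0.5075, 0.2585, 0.0506]
eef_rot: [-0.59, -0.39, 0.39, 0.59]
ft_force: [1.2, 1.0, 0.2]
width: 0.0212
```

Emit:
jog_arm(
  commands=[
    {"translation": [0,0,5],"twist": 0},
    {"translation": [0,0,5],"twist": 0},
    {"translation": [0,0,10],"twist": 0},
    {"translation": [0,0,15],"twist": 0},
    {"translation": [0,0,20],"twist": 0},
    {"translation": [0,0,20],"twist": 0},
    {"translation": [0,0,20],"twist": 0},
    {"translation": [0,0,15],"twist": 0},
    {"translation": [0,0,15],"twist": 0},
    {"translation": [0,0,10],"twist": 0},
    {"translation": [0,0,5],"twist": 0},
    {"translation": [0,0,0],"twist": 0},
    {"translation": [0,0,0],"twist": 0},
  ],
)

```text
time: 4.95
ee_pos: [0.5071, 0.2581, 0.1898]
eef_rot: [-0.59, -0.39, 0.391, 0.59]
ft_force: [-0.5, -0.9, -5.3]
width: 0.0212
```

```bash
python3 - <<'E'
from h import *
s=camera("scene"); crop(s,290,140,130,150,4,"g2")
st=read_state(); print(st["ee_pos"],st["ft_force"],st["width"])
E
```

```text
[0.50701908 0.25804353 0.18965732] [ 0.57548137  0.59639728 -5.55143624] 0.021329553083545907
```

View pics/g2.png

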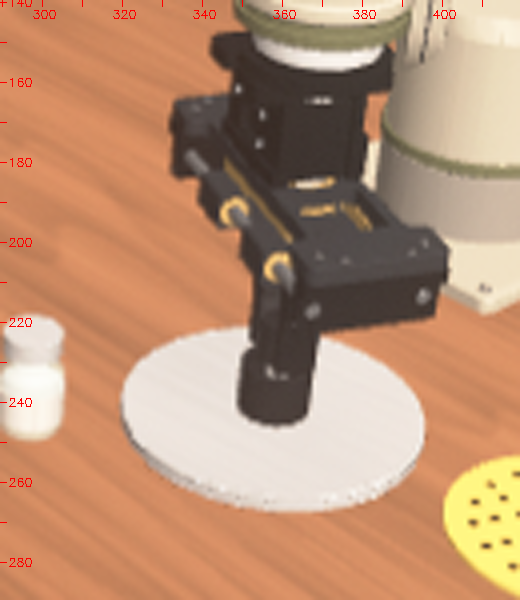

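The set hangs level, with the plate at (358,242), and the 5.3 N reading matches both lids. The jar stands clear below. Carry to the pan.

Emit:
jog_arm(
  commands=[
    {"translation": [0,-10,0],"twist": 0},
    {"translation": [0,-20,0],"twist": 0},
    {"translation": [-1,-30,0],"twist": 0},
    {"translation": [-1,-30,0],"twist": 0},
    {"translation": [-1,-30,0],"twist": 0},
    {"translation": [-1,-30,0],"twist": 0},
    {"translation": [-1,-30,0],"twist": 0},
    {"translation": [-1,-30,0],"twist": 0},
    {"translation": [-1,-30,0],"twist": 0},
    {"translation": [-1,-30,0],"twist": 0},
    {"translation": [-1,-30,0],"twist": 0},
    {"translation": [-1,-30,0],"twist": 0},
    {"translation": [-1,-30,0],"twist": 0},
    {"translation": [-1,-30,0],"twist": 0},
    {"translation": [-1,-30,0],"twist": 0},
    {"translation": [0,-30,0],"twist": 0},
    {"translation": [0,-30,0],"twist": 0},
    {"translation": [0,-30,0],"twist": 0},
    {"translation": [0,-20,0],"twist": 0},
    {"translation": [0,-11,0],"twist": 0},
  ],
)

```text
time: 7.0
ee_pos: [0.4931, -0.2853, 0.1902]
eef_rot: [-0.59, -0.389, 0.39, 0.59]
ft_force: [-0.2, 0.4, -5.8]
width: 0.0214
```

Emit:
jog_arm(
  commands=[
    {"translation": [0,0,0],"twist": 0},
    {"translation": [0,0,0],"twist": 0},
    {"translation": [0,0,0],"twist": 0},
  ],
)

```text
time: 7.3
ee_pos: [0.4948, -0.2812, 0.1905]
eef_rot: [-0.589, -0.391, 0.391, 0.59]
ft_force: [0.3, 0.3, -5.6]
width: 0.0211
```

```bash
python3 - <<'E'
from h import *
s=camera("scene");t=camera("top")
st=read_state(); print(st["ee_pos"],st["ft_force"],st["width"],st["joint_positions"].round(2))
x,y,z=st["ee_pos"]; L=z-.0506
m=lambda c:[((0,0,255),proj(c,circ(x,y,L+.017,.083))),((0,200,0),proj(c,circ(x,y,L+.047,.020)))]
r=lambda c:[((255,0,0),proj(c,circ(.4935,-.2833,.098,.074)))]
crop(s,175,85,110,135,4,"g3",m(s)+r(s)); crop(t,310,140,110,110,5,"g4",m(t)+r(t))
crop(s,175,85,110,135,4,"g3n"); crop(t,310,140,110,110,5,"g4n")
E
```

```text
[ 0.49474909 -0.28155329  0.19057563] [-0.35136332  0.42156285 -6.13796412] 0.02132098267431352 [-0.07  0.25  0.6   1.69 -0.15  1.25  1.73]
```

View pics/g3.png

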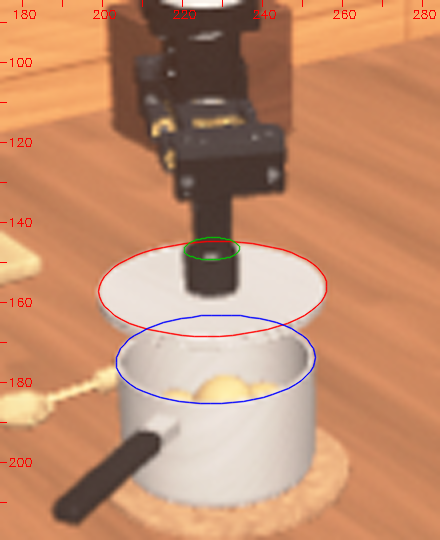

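View pics/g4.png

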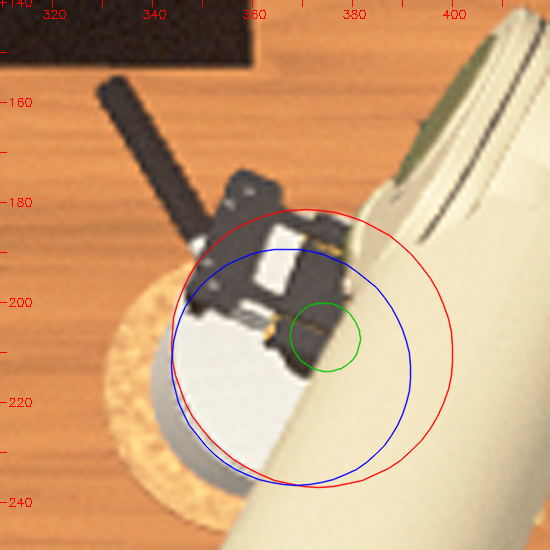

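The set hangs over the pan. In scene the plate is at (228,157) and the mouth at (229,174), and the overlays match. The two cameras disagree by about 4 mm on the rim's y, so I'll refine it from the first, unobstructed pictures.

```bash
python3 - <<'E'
from h import *
from scipy.optimize import least_squares
from scipy.ndimage import map_coordinates
for n,x0 in(("top",(.4917,-.2814)),("scene",(.4936,-.2852))):
    c=camera(n); c["img"]=cv2.imread(f"pics/{n}0.png")[:,:,::-1].copy()
    sat=cv2.cvtColor(c["img"],cv2.COLOR_RGB2HSV)[:,:,1].astype(float)
    # outer rim vs wood: saturation edge; lid likewise as check
    for nm,z,R,x in(("rim",.098,.074,np.array(x0)),("lid",.017,.083,np.array([.5075,.2583]))):
        for it in range(4):
            res=[];N=90
            rs=np.linspace(R-.012,R+.012,49)
            for a in np.linspace(0,2*np.pi,N,endpoint=False):
                P=np.c_[x[0]+rs*np.cos(a),x[1]+rs*np.sin(a),np.full(49,z)]
                uv=proj(c,P); p=map_coordinates(sat,[uv[:,1],uv[:,0]],order=1)
                if p[:8].mean()<60 and p[-8:].mean()>90:   # grey inside, wood/cork outside
                    h=(p[:8].mean()+p[-8:].mean())/2
                    i=np.argmax(p>h); r=rs[i-1]+(h-p[i-1])/(p[i]-p[i-1])*(rs[1]-rs[0]) if i else np.nan
                    res.append((a,r))
            res=np.array(res)
            f=lambda q:q[0]*np.cos(res[:,0])+q[1]*np.sin(res[:,0])+q[2]+R-res[:,1]
            q=least_squares(f,[0,0,0],loss="soft_l1",f_scale=.0007).x; x=x+q[:2]
        print(n,nm,x,"dR mm",q[2]*1e3,len(res),"std",np.std(f(q))*1e3,np.degrees([res[0,0],res[-1,0]]).round())
        crop(c,*[int(v) for v in proj(c,[[*x,z]])[0]-[35,33]],70,66,9,f"r_{n}_{nm}",[((0,0,255),proj(c,circ(*x,z,R)))])
E
```

```text
Traceback (most recent call last):
ValueError: Residuals are not finite in the initial point.
```

```bash
cat > fit.py <<'E'
from h import *
from scipy.optimize import least_squares
from scipy.ndimage import map_coordinates
def fitc(c,z,R,x):
    x=np.array(x,float)
    sat=cv2.cvtColor(c["img"],cv2.COLOR_RGB2HSV)[:,:,1].astype(float)
    for it in range(5):
        res=[]; rs=np.linspace(R-.012,R+.012,49)
        for a in np.linspace(0,2*np.pi,90,endpoint=False):
            uv=proj(c,np.c_[x[0]+rs*np.cos(a),x[1]+rs*np.sin(a),np.full(49,z)])
            p=map_coordinates(sat,[uv[:,1],uv[:,0]],order=1)
            if p[:8].mean()<60 and p[-8:].mean()>85:
                h=(p[:8].mean()+p[-8:].mean())/2; i=np.argmax(p>h)
                if i>1: res.append((a,rs[i-1]+(h-p[i-1])/(p[i]-p[i-1])*(rs[1]-rs[0])))
        res=np.array(res)
        f=lambda q:q[0]*np.cos(res[:,0])+q[1]*np.sin(res[:,0])+q[2]+R-res[:,1]
        q=least_squares(f,[0,0,0],loss="soft_l1",f_scale=.0007).x; x=x+q[:2]
    return x,q[2]*1e3,np.std(f(q))*1e3,np.degrees(res[:,0]).round().astype(int)
E
python3 - <<'E'
from fit import *
for n,x0 in(("top",(.4917,-.2814)),("scene",(.4936,-.2852))):
    c=camera(n); c["img"]=cv2.imread(f"pics/{n}0.png")[:,:,::-1].copy()
    for nm,z,R,x in(("rim",.098,.074,x0),("lid",.017,.083,[.5075,.2583])):
        r=fitc(c,z,R,x); print(n,nm,*r[:3],len(r[3]),r[3][::4]); x=r[0]
        crop(c,*[int(v) for v in proj(c,[[*x,z]])[0]-[35,33]],70,66,9,f"r_{n}_{nm}",[((0,0,255),proj(c,circ(*x,z,R)))])
E
```

```text
top rim [ 0.49201404 -0.28229613] 0.4916215213710273 0.9692347215711942 60 [  0  16  44  60 184 200 216 232 248 264 280 296 312 328 344]
top lid [0.50675919 0.25797588] 0.004194907872530632 0.35403573892231105 90 [  0  16  32  48  64  80  96 112 128 144 160 176 192 208 224 240 256 272
 288 304 320 336 352]
scene rim [ 0.49470526 -0.28126942] 0.8681637186447317 1.8096915532920879 61 [  0 128 144 160 176 192 208 224 240 256 272 288 304 320 336 356]
scene lid [0.51219618 0.26245838] 2.513391178966014 1.7623120752051598 87 [  0  16  32  48  64  80  96 112 128 144 160 176 192 208 236 252 268 284
 300 316 332 348]
```

View pics/r_top_rim.png

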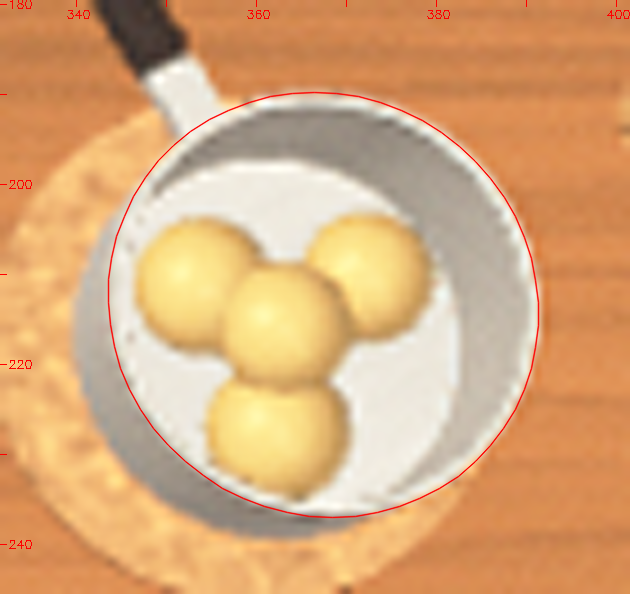

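View pics/r_scene_rim.png

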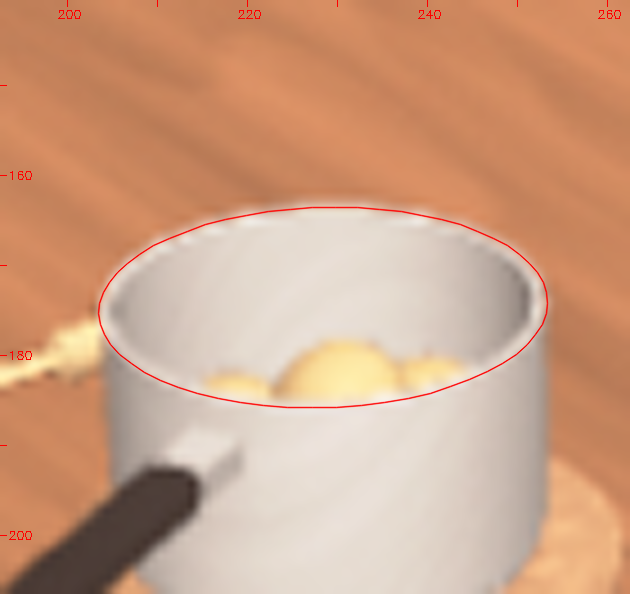

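```bash
cat > fit2.py <<'E'
from fit import *
def fitR(c,z,R,x,lo,hi):
    x=np.array(x,float)
    sat=cv2.cvtColor(c["img"],cv2.COLOR_RGB2HSV)[:,:,1].astype(float)
    for it in range(8):
        res=[]; rs=np.linspace(R-.010,R+.010,81)
        for a in np.radians(np.arange(lo,hi,2.)):
            uv=proj(c,np.c_[x[0]+rs*np.cos(a),x[1]+rs*np.sin(a),np.full(81,z)])
            p=map_coordinates(sat,[uv[:,1],uv[:,0]],order=1)
            i0=p[:].min(); h=(i0+p[-8:].mean())/2; k=np.argmin(p)
            w=np.where(p[k:]>h)[0]
            if p[-8:].mean()>85 and i0<60 and len(w) and w[0]>0:
                i=k+w[0]; res.append((a,rs[i-1]+(h-p[i-1])/(p[i]-p[i-1])*(rs[1]-rs[0])))
        res=np.array(res)
        f=lambda q:q[0]*np.cos(res[:,0])+q[1]*np.sin(res[:,0])+R-res[:,1]
        q=least_squares(f,[0,0],loss="soft_l1",f_scale=.0005).x; x=x+q
    return x,np.std(f(q))*1e3,len(res)
E
python3 - <<'E'
from fit2 import *
for n,x0,lo,hi,l in(("top",(.4917,-.2814),-110,20,(-110,80)),("scene",(.4936,-.2852),135,295,(135,295))):
    c=camera(n); c["img"]=cv2.imread(f"pics/{n}0.png")[:,:,::-1].copy()
    for d in(0,.002): print(n,"rim",fitR(c,.098,.074,np.add(x0,d),lo,hi)," lid",fitR(c,.017,.083,[.5075,.2583],*l))
E
```

```text
top rim (array([ 0.49193381, -0.28285569]), np.float64(0.30228982139046173), 65)  lid (array([0.50649962, 0.25802049]), np.float64(0.32034386504516477), 95)
top rim (array([ 0.49193381, -0.28285569]), np.float64(0.30228983311958274), 65)  lid (array([0.50649962, 0.25802049]), np.float64(0.32034386504516477), 95)
scene rim (array([ 0.49406484, -0.28239562]), np.float64(0.5462789524841005), 80)  lid (array([0.50916185, 0.25959526]), np.float64(0.3911915372841467), 75)
scene rim (array([ 0.49406484, -0.28239562]), np.float64(0.546278785944633), 80)  lid (array([0.50916185, 0.25959526]), np.float64(0.3911915372841467), 75)
```

```bash
python3 - <<'E'
from fit2 import *
st=read_state();x,y,z=st["ee_pos"];print(x,y,z)
c=camera("scene")
for lo,hi in((60,110),(225,330),(60,330)): print(fitR(c,z-.0506+.017,.083,[x,y],lo,hi))
E
```

```text
0.4944867116960844 -0.28248169823307706 0.19061440368677052Traceback (most recent call last):
  File "<stdin>", line 4, in <module>
  File "fit2.py", line 16, in fitR
    q=least_squares(f,[0,0],loss="soft_l1",f_scale=.0005).x; x=x+q
      ~~~~~~~~~~~~~^^^^^^^^^^^^^^^^^^^^^^^^^^^^^^^^^^^^^^
    return func(*args, **kwargs)
    vector_fun = VectorFunction(
        fun_wrapped,
    ...<6 lines>...
        workers=workers
    )
    self._update_fun()
    ~~~~~~~~~~~~~~~~^^
    self.f = self.fun_wrapped(xp_copy(self.x))
             ~~~~~~~~~~~~~~~~^^^^^^^^^^^^^^^^^
    return np.atleast_1d(self.fun(x))
                         ~~~~~~~~^^^
    return self.f(x, *self.args, **self.kwargs)
           ~~~~~~^^^^^^^^^^^^^^^^^^^^^^^^^^^^^^
  File "fit2.py", line 15, in <lambda>
    f=lambda q:q[0]*np.cos(res[:,0])+q[1]*np.sin(res[:,0])+R-res[:,1]
                           ~~~^^^^^
IndexError: too many indices for array: array is 1-dimensional, but 2 were indexed
```

Emit:
jog_arm(
  commands=[
    {"translation": [-2,0,-8],"twist": 0},
    {"translation": [0,0,-10],"twist": 0},
    {"translation": [0,0,-10],"twist": 0},
    {"translation": [0,0,-5],"twist": 0},
    {"translation": [0,0,-2],"twist": 0},
    {"translation": [0,0,0],"twist": 0},
    {"translation": [0,0,0],"twist": 0},
    {"translation": [0,0,0],"twist": 0},
    {"translation": [0,0,0],"twist": 0},
  ],
)

```text
time: 8.6
ee_pos: [0.4926, -0.2829, 0.1559]
eef_rot: [0.59, 0.39, -0.39, -0.59]
ft_force: [-0.2, -0.0, -5.8]
width: 0.0209
```

```bash
python3 - <<'E'
from fit2 import *
st=read_state();x,y,z=st["ee_pos"];print(x,y,z,st["ft_force"]);L=z-.0506
c=camera("scene");
crop(c,185,130,90,90,6,"g5",[((0,0,255),proj(c,circ(x,y,L+.017,.083)))])
E
```

```text
0.49258687251412697 -0.2828543890801744 0.1558945051358486 [-0.23263197 -0.04630917 -5.81503582]
```

View pics/g5.png

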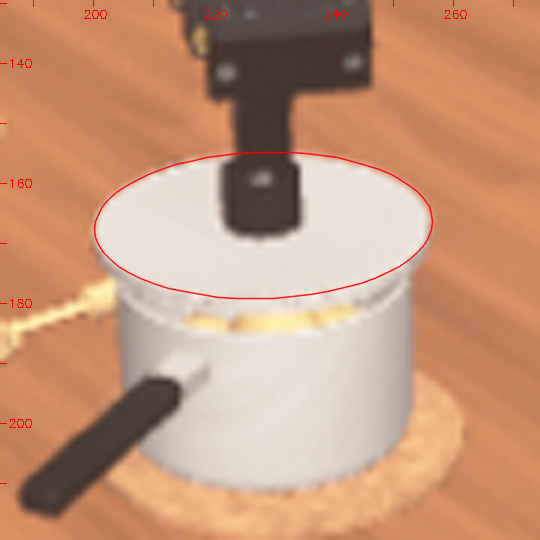

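The lid is centred about 7 mm above the rim. Lower slowly.

Emit:
jog_arm(
  commands=[
    {"translation": [0,0,-3],"twist": 0},
    {"translation": [0,0,-3],"twist": 0},
    {"translation": [0,0,-2],"twist": 0},
    {"translation": [0,0,-2],"twist": 0},
    {"translation": [0,0,-2],"twist": 0},
    {"translation": [0,0,0],"twist": 0},
    {"translation": [0,0,0],"twist": 0},
  ],
)

```text
time: 9.35
ee_pos: [0.4924, -0.2828, 0.1436]
eef_rot: [-0.59, -0.39, 0.39, 0.59]
ft_force: [0.1, 0.9, -6.2]
width: 0.0216
```

Emit:
jog_arm(
  commands=[
    {"translation": [0,0,-1],"twist": 0},
    {"translation": [0,0,-1],"twist": 0},
    {"translation": [0,0,-1],"twist": 0},
    {"translation": [0,0,-0.5],"twist": 0},
    {"translation": [0,0,-0.5],"twist": 0},
    {"translation": [0,0,0],"twist": 0},
    {"translation": [0,0,0],"twist": 0},
  ],
)

```text
time: 10.05
ee_pos: [0.4924, -0.2828, 0.1396]
eef_rot: [-0.59, -0.39, 0.39, 0.59]
ft_force: [0.3, -0.2, -4.8]
width: 0.0214
```

Emit:
jog_arm(
  commands=[
    {"translation": [0,0,-0.5],"twist": 0},
    {"translation": [0,0,-0.5],"twist": 0},
    {"translation": [0,0,-0.5],"twist": 0},
    {"translation": [0,0,0],"twist": 0},
    {"translation": [0,0,0],"twist": 0},
  ],
)

```text
time: 10.55
ee_pos: [0.4925, -0.2828, 0.1386]
eef_rot: [0.59, 0.39, -0.39, -0.59]
ft_force: [-4.9, 3.4, 5.2]
width: 0.0213
```

Emit:
jog_arm(
  commands=[
    {"translation": [0,0,0.4],"twist": 0},
    {"translation": [0,0,0],"twist": 0},
    {"translation": [0,0,0],"twist": 0},
  ],
)

```text
time: 10.85
ee_pos: [0.4925, -0.2827, 0.1386]
eef_rot: [0.59, 0.39, -0.39, -0.59]
ft_force: [-3.6, 2.0, 3.0]
width: 0.0213
```

```bash
python3 - <<'E'
from fit2 import *
st=read_state();x,y,z=st["ee_pos"];print(x,y,z,st["ft_force"]);L=z-.0506
c=camera("scene");
crop(c,185,130,90,90,6,"g6",[((0,0,255),proj(c,circ(x,y,.105,.083)))])
E
```

```text
0.4924924741640521 -0.28274762554819377 0.13863834463994737 [-3.61623263  2.01098999  2.96687015]
```

View pics/g6.png

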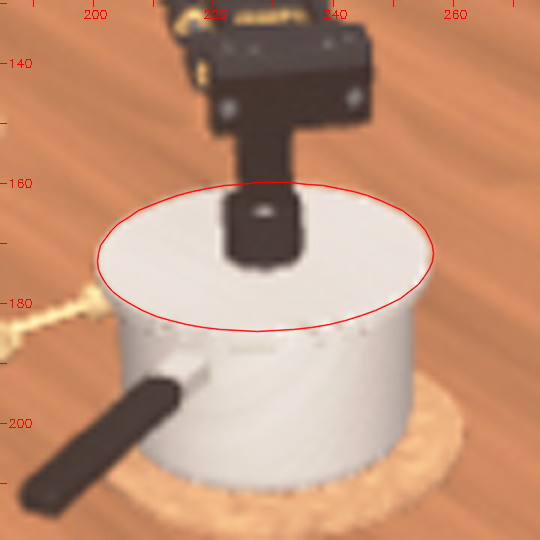

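The lid is seated: the plate at (228,171) lines up with the predicted home circle. Release.

Emit:
jog_arm(
  commands=[
    {"translation": [0,0,0],"twist": 0},
    {"translation": [0,0,0],"twist": 0},
    {"translation": [0,0,0],"twist": 0},
    {"translation": [0,0,0],"twist": 0},
    {"translation": [0,0,0],"twist": 0},
    {"translation": [0,0,0],"twist": 0},
    {"translation": [0,0,0],"twist": 0},
    {"translation": [0,0,0],"twist": 0},
  ],
  grip=0,
)

```text
time: 11.7
ee_pos: [0.4924, -0.2827, 0.1385]
eef_rot: [-0.59, -0.39, 0.39, 0.59]
ft_force: [0.1, 0.4, 0.4]
width: 0.0772
```

```bash
python3 - <<'E'
from fit2 import *
st=read_state();x,y,z=st["ee_pos"];print(x,y,z,st["ft_force"],st["width"])
c=camera("scene");t=camera("top")
X=(.4925,-.2828)
M=lambda c:[((0,0,255),proj(c,circ(*X,.105,.083))),((0,200,0),proj(c,circ(*X,.135,.020))),((255,0,0),proj(c,circ(*X,.162,.011)))]
crop(c,185,130,90,90,6,"g7",M(c)); 
E
```

```text
0.49241317094785503 -0.28274615396380165 0.13845664370503774 [0.12988448 0.37119043 0.43765506] 0.07723174650341272
```

View pics/g7.png

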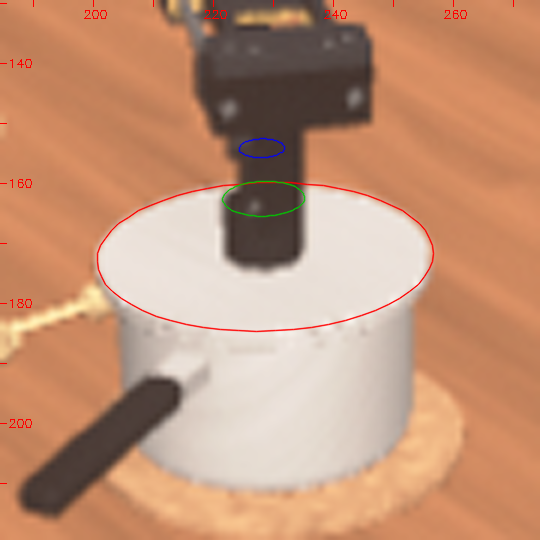

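Emit:
jog_arm(
  commands=[
    {"translation": [0,0,-4],"twist": 0},
    {"translation": [0,0,-6],"twist": 0},
    {"translation": [0,0,-8],"twist": 0},
    {"translation": [0,0,-6],"twist": 0},
    {"translation": [0,0,-3],"twist": 0},
    {"translation": [0,0,-2],"twist": 0},
    {"translation": [0,0,0],"twist": 0},
    {"translation": [0,0,0],"twist": 0},
  ],
)

```text
time: 12.6
ee_pos: [0.4925, -0.2828, 0.1096]
eef_rot: [0.59, 0.39, -0.39, -0.59]
ft_force: [-0.8, -0.1, -0.3]
width: 0.0872
```

Emit:
jog_arm(
  commands=[
    {"translation": [0,0,0],"twist": 0},
    {"translation": [0,0,0],"twist": 0},
    {"translation": [0,0,0],"twist": 0},
    {"translation": [0,0,0],"twist": 0},
    {"translation": [0,0,0],"twist": 0},
    {"translation": [0,0,0],"twist": 0},
    {"translation": [0,0,0],"twist": 0},
    {"translation": [0,0,0],"twist": 0},
  ],
  grip=1,
  grip_force=25,
)

```text
time: 13.4
ee_pos: [0.4924, -0.2828, 0.1095]
eef_rot: [-0.59, -0.39, 0.39, 0.59]
ft_force: [-0.3, 0.6, 0.6]
width: 0.04
```

Holding the 40 mm collar. Lift slowly.

Emit:
jog_arm(
  commands=[
    {"translation": [0,0,0],"twist": 0},
    {"translation": [0,0,1],"twist": 0},
    {"translation": [0,0,2],"twist": 0},
    {"translation": [0,0,3],"twist": 0},
    {"translation": [0,0,3],"twist": 0},
    {"translation": [0,0,3],"twist": 0},
    {"translation": [0,0,0],"twist": 0},
    {"translation": [0,0,0],"twist": 0},
  ],
)

```text
time: 14.2
ee_pos: [0.4924, -0.2828, 0.1216]
eef_rot: [0.59, 0.39, -0.39, -0.59]
ft_force: [0.8, 0.7, -2.1]
width: 0.0399
```

```bash
python3 - <<'E'
from fit2 import *
st=read_state();x,y,z=st["ee_pos"];print(x,y,z,st["ft_force"],st["torque"],st["width"])
c=camera("scene")
X=(.4925,-.2828)
crop(c,185,130,90,90,6,"g8")
E
```

```text
0.49244790345840395 -0.2827555464980198 0.12156431391255475 [ 0.76388321  0.68320636 -2.11588141] [ 0.00494843  0.03707277 -0.00332424] 0.03986509272820081
```

View pics/g8.png

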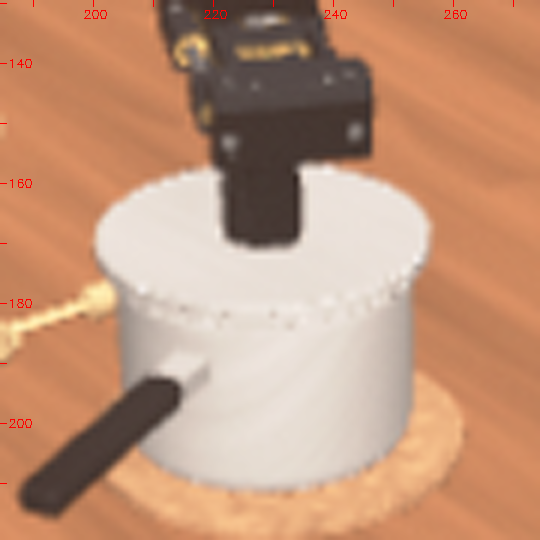

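The force shows the cover alone (expected 2.7 N), and the dotted flange stays down at row 182. Keep lifting slowly while the knob is still inside the collar.

Emit:
jog_arm(
  commands=[
    {"translation": [0,0,4],"twist": 0},
    {"translation": [0,0,4],"twist": 0},
    {"translation": [0,0,4],"twist": 0},
    {"translation": [0,0,4],"twist": 0},
    {"translation": [0,0,4],"twist": 0},
    {"translation": [0,0,4],"twist": 0},
    {"translation": [0,0,0],"twist": 0},
  ],
)

```text
time: 14.95
ee_pos: [0.4927, -0.2829, 0.1462]
eef_rot: [0.59, 0.39, -0.39, -0.589]
ft_force: [0.2, -1.0, -4.0]
width: 0.0394
```

Emit:
jog_arm(
  commands=[
    {"translation": [0,0,4],"twist": 0},
    {"translation": [0,0,5],"twist": 0},
    {"translation": [0,0,5],"twist": 0},
    {"translation": [0,0,5],"twist": 0},
    {"translation": [0,0,5],"twist": 0},
    {"translation": [0,0,5],"twist": 0},
    {"translation": [0,0,5],"twist": 0},
    {"translation": [0,0,5],"twist": 0},
    {"translation": [0,0,0],"twist": 0},
  ],
)

```text
time: 15.85
ee_pos: [0.4927, -0.283, 0.1853]
eef_rot: [0.59, 0.39, -0.39, -0.589]
ft_force: [0.6, -0.1, -2.2]
width: 0.0395
```

Emit:
jog_arm(
  commands=[
    {"translation": [0,0,6],"twist": 0},
    {"translation": [0,0,8],"twist": 0},
    {"translation": [0,0,8],"twist": 0},
    {"translation": [0,0,8],"twist": 0},
    {"translation": [0,0,5],"twist": 0},
    {"translation": [0,0,3],"twist": 0},
    {"translation": [0,0,0],"twist": 0},
    {"translation": [0,0,0],"twist": 0},
    {"translation": [0,0,0],"twist": 0},
    {"translation": [0,0,0],"twist": 0},
  ],
)

```text
time: 16.85
ee_pos: [0.4923, -0.2827, 0.2222]
eef_rot: [-0.59, -0.39, 0.39, 0.59]
ft_force: [-0.6, 0.6, -2.4]
width: 0.0395
```

```bash
python3 - <<'E'
from fit2 import *
st=read_state();x,y,z=st["ee_pos"];print(x,y,z,st["ft_force"],st["torque"],st["width"])
c=camera("scene");t=camera("top")
X=(.4925,-.2828);d=z-.1095
print("cover lift",d)
M=lambda c:[((0,0,255),proj(c,circ(*X,.102,.077))),((0,200,0),proj(c,circ(*X,.105+d,.083))),((255,0,0),proj(c,circ(*X,.162,.011)))]
crop(c,185,70,90,150,4,"g9n");crop(c,185,70,90,150,4,"g9",M(c))
I=[cv2.imread("pics/g9n.png"),cv2.imread("pics/g9.png")];cv2.imwrite("pics/g10.png",np.hstack(I))
cv2.imwrite("pics/top9.png",t["img"][:,:,::-1]);cv2.imwrite("pics/scene9.png",c["img"][:,:,::-1])
E
```

```text
0.4922557227888973 -0.2826905070162631 0.2221625562205985 [-0.58080353  0.61515674 -2.42376538] [-0.0463032   0.0090419  -0.02787548] 0.03953736719312447
cover lift 0.1126625562205985
```

View pics/g10.png

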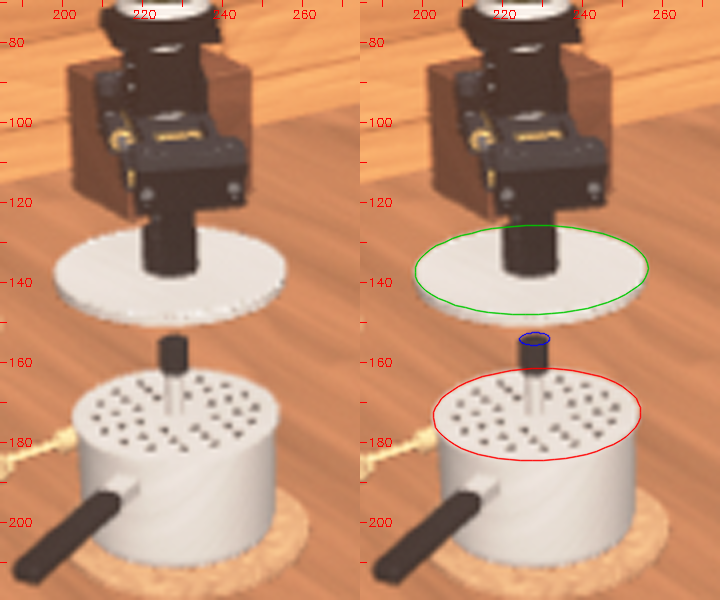

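View pics/scene9.png

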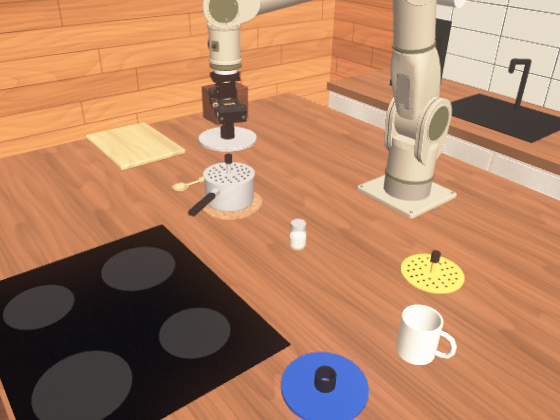

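View pics/top9.png

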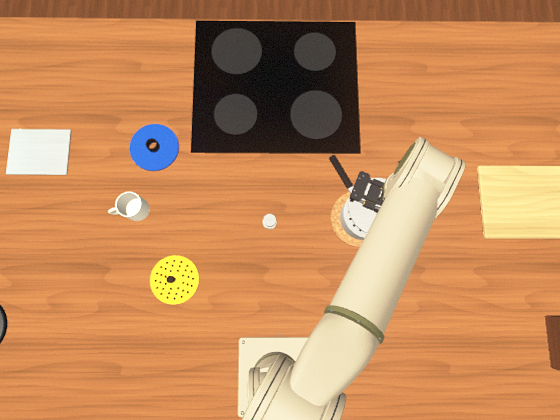

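Everything is seated and nothing is disturbed. I'll raise the cover a little more, so it clears the knob's top by 8 cm as well, then check and hand in.

Emit:
jog_arm(
  commands=[
    {"translation": [0,0,4],"twist": 0},
    {"translation": [0,0,8],"twist": 0},
    {"translation": [0,0,10],"twist": 0},
    {"translation": [0,0,10],"twist": 0},
    {"translation": [0,0,5],"twist": 0},
    {"translation": [0,0,3],"twist": 0},
    {"translation": [0,0,0],"twist": 0},
    {"translation": [0,0,0],"twist": 0},
    {"translation": [0,0,0],"twist": 0},
    {"translation": [0,0,0],"twist": 0},
    {"translation": [0,0,0],"twist": 0},
  ],
)

```text
time: 18.05
ee_pos: [0.4923, -0.2827, 0.2623]
eef_rot: [-0.59, -0.39, 0.39, 0.59]
ft_force: [0.2, -0.3, -3.0]
width: 0.0401
```

```bash
python3 - <<'E'
from h import *
st=read_state();print(st["ee_pos"],st["ft_force"],st["width"],abs(st["joint_vel"]).max())
c=camera("scene");crop(c,185,60,100,150,4,"g11")
close_job()
E
```

```text
[ 0.49234559 -0.28271239  0.26229429] [ 0.23354616 -0.31377203 -2.9967444 ] 0.04012907931587775 0.0017934154688529515
the job is handed in; nothing more can be done
```

View pics/g11.png

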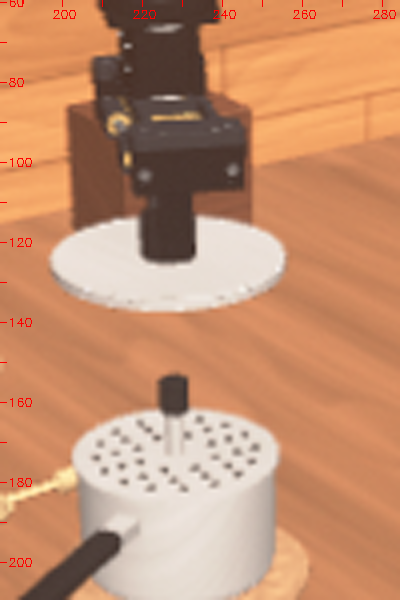

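The job is done and handed in at about 18 s of the 54 s allowed. I carried both lids over together by the strainer lid's knob and lowered them into the pan's mouth. Then I let go, gripped the cover's collar and lifted the cover off alone.

**Last checks:**
- **Strainer lid:** it stopped at its expected home height and stayed level in the pan. Its outline in the scene picture matched the predicted seated position.
- **Cover:** it is held level in the gripper, about 15 cm above the rim and about 9 cm above the knob's top. The last force reading was 3.0 N, against about 2.7 N for the cover's weight.
- **Other things:** the pan, jar, mug, spoon and look-alike lids show no movement in the pictures.

**Disagreement:** my first estimates of the rim position differed by about 4 mm between the two cameras. A finer edge fit brought them to about 2 mm in x and under 1 mm in y, and the lid went in freely. At touchdown I saw about 6 N sideways and 5 N upward, which eased after I backed off slightly and went to zero on release.

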